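# Free the cam clamp, slide the plate up to its end stop and lock it again

### The arm

A 7-joint arm with a two-finger parallel gripper is mounted at the origin on a cart in front of the work surface, level with it; the furniture and walls round the work are solid. World frame = base frame: x ahead of the robot, y to its left, z up, the work surface at z = 0. Lengths are in m, angles in rad, forces in N, time in s.
With the tool pointing down it reaches from about 0.35 to 0.775 m from the base axis. Payload 3.1 kg.
Tool frame: the origin (TCP) lies midway between the tips of the shut fingers; the grasp point (between the pads) lies 19 mm behind it (arm.grip_depth is the z of the grasp point in the tool frame, in m); z points along the fingers, y is the line along which they close (so a half turn about z gives the same grasp; the last joint's range is limited). The gripper opens to 85 mm and grips with 20 to 120 N. Pads are 22 mm wide; open, the fingers measure 114 mm over their backs; the gripper's body (76 mm by 85 mm) begins 54 mm behind the grasp point. The pads swing forward as they close: fully open they stand 13 mm farther back than shut.
Start: joints at [-1.371, 0.311, 0.014, 1.512, -0.004, 1.319, -0.027], TCP at [0.132, 0.534, 0.231] pointing down, gripper open.
Joint ranges: [-2.7, 2.7], [-0.3, 1.91], [-1.27, 1.3], [0.12, 2.57], [-1.44, 4.58], [0.2, 2.03], [-3.05, 3.05]. Speed limits (rad/s): [2.79, 2.79, 3.14, 3.14, 3.14, 3.14, 3.14].

### API

Orientations are given as a unit quaternion [w, x, y, z].
In Python, from workcell import arm, snapshot, camera_info, finish_job gives the robot as it stands. The module is installed in compiled form; this text tells all that it offers.
- The arm moves only by the tool step_arm, never from a script. Its argument "rows" is a list of rows, each a list of 3 entries, a list of its own where there are three numbers: the turn, a rotation vector about the tool's x, y, z in degrees, then the shift along the tool's x, y, z in mm, then the opening, from -1 (shut) to 1 (fully open). A call has 1 to 12 rows; each row shifts and turns the commanded pose from where the row before left it, along the tool's axes as they then stand; what a row does not reach is not made up. A row lasts 1/8 s, in which the tool goes at most 62.5 mm and 10.7 degrees, less where a joint would pass 70% of its speed; a pose out of reach is approached as far as the arm can. A call with a gripper value outside its range is refused whole. The fingers move at their own pace and stop on an object; "force" is the grip in N (left out, the last holds). Time passes only in rows, so rows that do not move let the fingers close. It gives the time, the measured TCP pose, the force, the opening and the grip force at its end, in the units of the state.
- arm.read_state(): the state, without advancing time (a new reading comes with each control period).
- snapshot(name): name is "scene" or "side" or "wrist"; returns the picture (384x512x3 uint8, red, green, blue); there is no depth.
- camera_info(name): a dict with "fx", "fy", "cx", "cy" (pixels), "R" (3x3) and "t" (3): a world point X has camera coordinates R X + t. Camera axes: x right, y down, z forward; pixel columns grow to the right and rows downward; lengths in m; the calibration is good to about 2 mm. A picture is of the moment at which its call begins: read the wrist's pose just before it. camera_info takes no time and is no camera call; for the wrist camera it gives the pose at the moment of the call.
- finish_job(): hands the job in; it is judged then, once.
The state is a dict: "time": time; "joint_pos": joint angles; "qvel": joint speeds; "joint_efforts": joint torques, N m; "eef_pos": TCP position; "tcp_rot": TCP orientation; "contact_force": force on the tool from outside, world axes, zero at the start; "torque": the same for the moment, N m; "opening": opening from 0.0 (shut) to 1.0 (fully open); "gripper_force": force on a finger pad.
Only numpy, scipy, OpenCV 4.12 (cv2) and the standard library are available. Lean on these libraries where they do the work, as an engineer would, in place of code of your own. Each camera call takes 0.05 s, during which the arm holds its last target. There are 200 camera calls.

### The job

The aluminium plate in the grey locating fixture has been clamped short of its end stop. Swing the cam lever out to free it, slide the plate along its two dowels until its end is hard against the end stop, then swing the lever firmly back so that the cam clamps the plate there, square against both dowels. Leave the loose things beside the fixture where they are.

Things in the scene. Friction and masses are not known exactly. Their poses are not given: they have to be found in the camera images.
- fixture: Locating fixture, fixed to the table: grey base 12 mm thick, x from -95 to 75, y from -110 to 110 mm; origin on its underside; x points away from the robot (within 0.3 rad), y to the left. In its frame (mm): steel dowels, 12 diameter, 26 high, at (50, -26) and (50, 30), which the plate's far long side touches; end stop block 50 x 16 x 26 with its face at y = 88. Plate at home: centre at (12, 23).
- stop_face (a point): Point on the end stop's face, fixture (12, 88, 22) mm, where the middle of the plate's +y end comes to rest. Axes are the fixture's.
- cam_pivot (a point): Point on the lever's vertical axis, at fixture (-57, 2) mm, 60 mm above the table. Axes are the fixture's. The lever points, in the fixture frame, to 245 degrees when locked (towards -y, 25 degrees out to -x) and to 156 degrees when fully open (towards -x, a little to +y).
- cam_lever (a joint): Cam lever angle about its vertical pivot, rad: 0 = fully locked, at its stop, where it starts (up to 0.04); grows clockwise seen from above to 1.55, fully open. Below 0.2 its eccentric presses a steel shoe (38 mm wide) against the near side of the plate; above 0.6 the plate is free (about 4 mm play). It stays where left; about 2 N at the knob moves it, a few N more while it clamps.
- lever_knob (a point): Centre of the lever's upright black knob, 22 mm diameter, standing from 34 to 84 mm above the table; 90 mm from the pivot axis; this point is 60 mm above the table. The lever's 11 mm bar runs level from the pivot to it, 35 to 47 mm above the table; nothing else is near the knob. To swing the lever push the knob sideways along its arc.
- plate: Loose aluminium plate 64 (x) x 130 (y) x 20 mm thick with a low round boss (40 mm diameter, 4 mm high) on top, 0.3 to 0.65 kg, lying flat on the fixture base, so its top is 32 mm above the table. Origin at the centre of its underside, axes as the fixture's. Starts against both dowels, 22 to 45 mm short of the end stop.
- plate_nose (a point): Middle of the plate's +y end face (the one that must meet the end stop), 22 mm above the table.
- plate_rear (a point): Middle of the plate's -y end face, 22 mm above the table; push here, towards +y. The space behind it is open.
- tape: Bystander: roll of tan tape lying flat, 94 mm across, 25 mm high; origin at the centre of its underside.
- die: Bystander: crimp die block, 33 x 56 x 69 mm high; origin at the centre of its underside.
- micrometer_0: Bystander: micrometer lying flat, 32 x 112 x 15 mm; origin at the centre of its underside.
Not all that is in view belongs to the job. There is more than one size of the plate; the job needs the larger.

How it is judged:
By the outcome, as a careful person would: the job done as asked, in the order asked, and still so for the second after the job is handed in, with the robot touching nothing.
It also fails if it takes over 56 s, if anything falls off the work surface, if the arm or the gripper's body presses on something with over 40 N, if the wrist force passes 120 N, or if a joint passes its speed limit or range.

## Working session

There is one attempt and no reset: what is moved stays moved. The work goes in short steps, Python scripts to look and compute and a tool call to move; the robot and the scene stay as the last step left them, time stands still between calls to the robot, and variables do not carry over. Pictures are saved under pics/ and viewed, at most 10 in all, crops included, and the job is handed in when it is done.

Besides the shell and the picture viewer there is one more tool, called after ">>>" as name([rows], argument=value, ...), one row to a line, values as JSON. step_arm: Moves the arm, as the interface text tells. Its arguments: {"type":"object","properties":{"rows":{"type":"array"},"force":{"type":"number"}},"required":["rows"]}

```bash
mkdir -p pics
python3 - <<'E'
from workcell import arm,snapshot,camera_info
import cv2
for n in("scene","side"):
    c=camera_info(n);print(n,c)
    cv2.imwrite(f"pics/{n}0.png",cv2.resize(snapshot(n)[:,:,::-1],(800,600),interpolation=cv2.INTER_CUBIC))
s=arm.read_state();print(s["time"],s["eef_pos"],s["tcp_rot"],arm.grip_depth)
E
```

```text
scene {'fx': 353.01265770225285, 'fy': 353.01265770225285, 'cx': 248.80821533759286, 'cy': 189.13171285935925, 'R': array([[ 0.82262003, -0.5682976 ,  0.01827899],
       [-0.39891995, -0.59975419, -0.69365538],
       [ 0.40516558,  0.56332296, -0.72007506]]), 't': array([-0.58164821,  0.14234666,  0.88007096])}
side {'fx': 347.9855959577021, 'fy': 347.9855959577021, 'cx': 255.83723733357482, 'cy': 189.8656223999914, 'R': array([[-0.9675877 , -0.25251364,  0.00330167],
       [-0.16750251,  0.63194612, -0.75669479],
       [ 0.18898928, -0.73272161, -0.65375997]]), 't': array([0.50563346, 0.27637767, 0.684189  ])}
0.1 [0.13150279 0.5333704  0.2303364 ] [-8.57047167e-05  1.20538702e-01  9.92708066e-01 -1.05310819e-03] -0.0187
```

View pics/scene0.png

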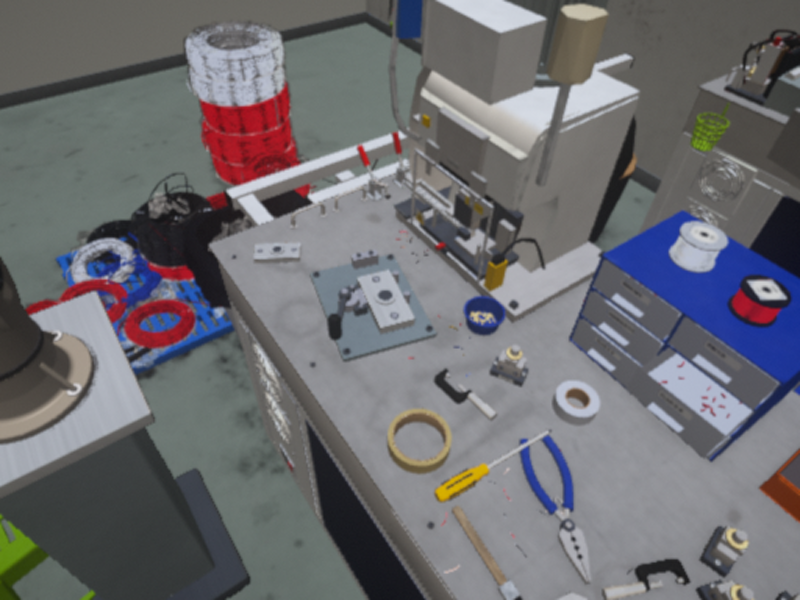

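View pics/side0.png

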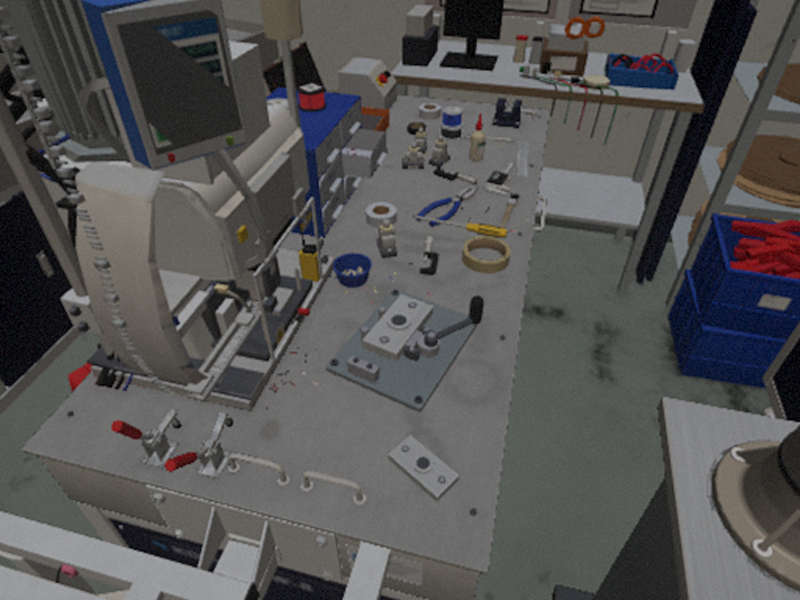

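The scene view shows the fixture near (372,305) with a plate at (385,297) and the lever knob at (335,325). A second, smaller plate lies loose at (277,252). In the side view the fixture plate is at (398,325), the knob at (476,308) and the other plate at (423,465). The candidates are the plate in the fixture and the loose one, and I choose the one in the fixture, between dowels and cam. Next is a close crop of each view.

Run:
```python
import cv2,numpy as np
a=cv2.imread("pics/scene0.png")[230:370,230:450]; b=cv2.imread("pics/side0.png")[280:420,310:530]
f=lambda i:cv2.resize(i,(792,504),interpolation=cv2.INTER_CUBIC)
cv2.imwrite("pics/c1.png",f(a));cv2.imwrite("pics/c2.png",f(b))
```

```text
(no output)
```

View pics/c1.png

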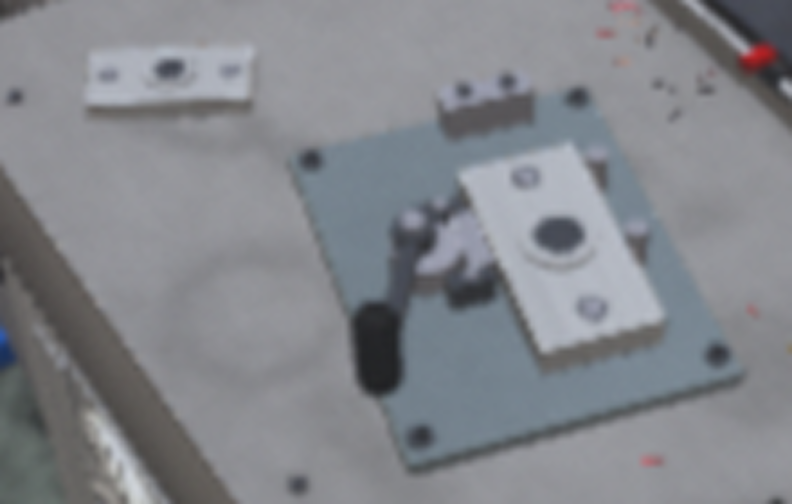

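View pics/c2.png

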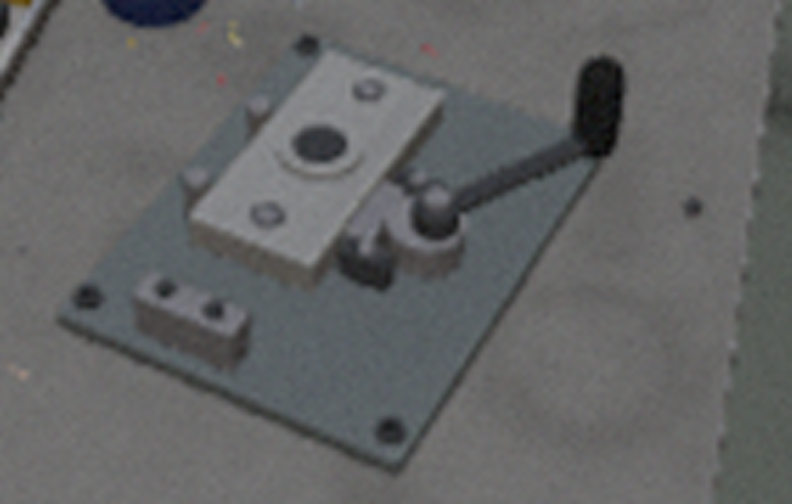

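The crops confirm the choice: a large plate with boss sits against both dowels, with the shoe on its near side, and the knob is toward the robot and -y. Now I fit the fixture pose, plate offset and lever from these corner pixels.

```bash
cat > h.py <<'E'
import numpy as np
from scipy.spatial.transform import Rotation as R
def proj(c,X):
    p=c["R"]@X+c["t"]; return np.array([c["fx"]*p[0]/p[2]+c["cx"],c["fy"]*p[1]/p[2]+c["cy"]])
def W(f,x,y,z=0):
    c,s=np.cos(f[2]),np.sin(f[2]); return np.array([f[0]+c*x-s*y,f[1]+s*x+c*y,z])
E
python3 - <<'E'
from h import *
from workcell import camera_info,arm
from scipy.optimize import least_squares
S,D=camera_info("scene"),camera_info("side")
s=lambda x,y:(np.array([230+x/3.6,230+y/3.6])/1.5625)
d=lambda x,y:(np.array([310+x/3.6,280+y/3.6])/1.5625)
obs=[(S,s(290,158),-95,110),(S,s(411,464),-95,-110),(S,s(745,374),75,-110),(S,s(590,90),75,110),(D,d(397,465),-95,110),(D,d(60,315),75,110),(D,d(328,42),75,-110)]
pl=[(S,s(573,145),32,65),(S,s(460,172),-32,65),(S,s(543,355),-32,-65),(S,s(664,318),32,-65),(D,d(190,218),32,65),(D,d(308,272),-32,65),(D,d(443,93),-32,-65),(D,d(330,55),32,-65)]
kn=[(S,s(378,350)),(D,d(600,107))]
def res(p):
    r=[proj(c,W(p,x/1e3,y/1e3,.012))-q for c,q,x,y in obs]
    r+=[proj(c,W(p,.012+x/1e3,p[3]+y/1e3,.032))-q for c,q,x,y in pl]
    r+=[proj(c,W(p,-.057+.09*np.cos(p[4]),.002+.09*np.sin(p[4]),.059))-q for c,q in kn]
    return np.ravel(r)
o=least_squares(res,[.55,.1,0,0,4.2],loss="soft_l1")
print(o.x,np.degrees(o.x[4]));print(res(o.x).reshape(-1,2).round(1).tolist())
p=o.x
for n,a in dict(pivot=(-.057,.002),knob=(-.057+.09*np.cos(p[4]),.002+.09*np.sin(p[4])),plate=(.012,p[3]),rear=(.012,p[3]-.065)).items(): print(n,W(p,*a))
E
```

```text
[ 0.56318449 -0.16476653 -0.25929445 -0.01485689  4.25205926] 243.62504997312138
[[-0.5, -1.2], [-1.1, 0.2], [-0.0, -0.2], [-0.4, -1.2], [0.4, -1.1], [-0.7, -2.0], [-3.9, -3.0], [-0.2, -0.9], [-0.9, -0.8], [-0.9, -1.0], [-0.0, -0.3], [-0.5, -1.0], [0.7, -1.4], [0.7, -0.4], [0.0, -1.3], [-0.3, 0.0], [-0.0, -0.5]]
pivot [ 0.50860274 -0.14821866  0.        ]
knob [ 0.44928355 -0.21590348  0.        ]
plate [ 0.57097406 -0.18220355  0.        ]
rear [ 0.55430815 -0.24503067  0.        ]
```

>>> step_arm([
  [[0, 0, 1], [-38, -24, 0], -1],
  [[0, 0, 0], [-38, -24, 0], -1],
  [[0, 0, 0], [-38, -24, 0], -1],
  [[0, 0, 0], [-38, -24, 0], -1],
  [[0, 0, 0], [-38, -24, 0], -1],
  [[0, 0, 0], [-38, -24, 0], -1],
  [[0, 0, 0], [-38, -24, 0], -1],
  [[0, 0, 0], [-38, -24, 0], -1],
  [[0, 0, 0], [-38, -24, 0], -1],
])

```text
time: 1.23
eef_pos: [0.408, 0.2368, 0.231]
tcp_rot: [-0.0, 0.129, 0.992, -0.0]
contact_force: [-1.0, 0.6, -0.4]
opening: 0.001
gripper_force: 0.0
```

>>> step_arm([
  [[0, 0, 0], [-17.5, -40, 0], -1],
  [[0, 0, 0], [-17.5, -40, 0], -1],
  [[0, 0, 0], [-17.5, -40, 0], -1],
  [[0, 0, 0], [-17.5, -40, 0], -1],
  [[0, 0, 0], [-17.5, -40, 0], -1],
  [[0, 0, 0], [-17.5, -40, 0], -1],
  [[0, 0, 0], [-17.5, -40, 0], -1],
  [[0, 0, 0], [-17.5, -40, 0], -1],
  [[0, 0, 0], [-17.5, -40, 0], -1],
  [[0, 0, 0], [-17.5, -40, 0], -1],
  [[0, 0, 0], [-17.5, -40, 0], -1],
  [[0, 0, 0], [0, 0, 0], -1],
])

```text
time: 2.72
eef_pos: [0.4792, -0.2411, 0.2309]
tcp_rot: [-0.001, 0.133, 0.991, -0.002]
contact_force: [-0.8, 1.0, -0.2]
opening: -0.002
gripper_force: 0.0
```

```bash
cat >> h.py <<'E'
F=[ 0.56318449,-0.16476653,-0.25929445]
def st():
    from workcell import arm
    s=arm.read_state(); p=s["eef_pos"]; c,n=np.cos(F[2]),np.sin(F[2]); x,y=p[0]-F[0],p[1]-F[1]
    M=R.from_quat(s["tcp_rot"],scalar_first=True).as_matrix(); f=s["contact_force"]
    print("t",round(s["time"],2),"fix",np.round([1e3*(c*x+n*y),1e3*(-n*x+c*y),1e3*p[2]],1),"tooly yaw-fixt",round(np.degrees(np.arctan2(M[1,1],M[0,1])-F[2])-90,2),"tilt",np.round(M[:,2],3),"F fix",np.round([c*f[0]+n*f[1],-n*f[0]+c*f[1],f[2]],1),"open",round(s["opening"],2))
E
python3 - <<'E'
from h import *
from workcell import snapshot
import cv2
st()
a=snapshot("scene")[130:250,130:290,::-1];b=snapshot("wrist")[:,:,::-1]
cv2.imwrite("pics/v1.png",np.hstack([cv2.resize(a,(400,300)),cv2.resize(b,(400,300))]))
E
```

```text
t 2.73 fix [-61.6 -95.3 230.9] tooly yaw-fixt -0.43 tilt [-0.002 -0.003 -1.   ] F fix [-1.1  0.8 -0.2] open -0.0
```

View pics/v1.png

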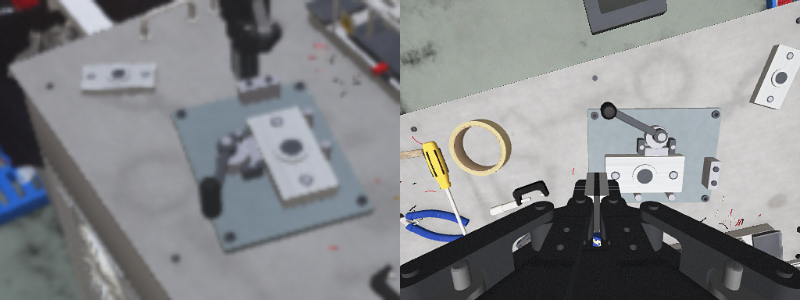

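The picture shows the fingers on the far side of the knob, over clear fixture. The knob is at wrist pixel (608,110) and the tape, screwdriver and micrometer are clear of the path. Next I descend beside the knob.

>>> step_arm([
  [[0, 0, 0.4], [0, 5, 45], -1],
  [[0, 0, 0], [0, 0, 45], -1],
  [[0, 0, 0], [0, 0, 45], -1],
  [[0, 0, 0], [0, 0, 38], -1],
  [[0, 0, 0], [0, 0, 0], -1],
])

```text
time: 3.45
eef_pos: [0.4797, -0.2278, 0.0555]
tcp_rot: [-0.004, 0.131, 0.991, 0.002]
contact_force: [-0.1, -0.3, 1.1]
opening: -0.002
gripper_force: 0.0
```

>>> step_arm([
  [[0, 0, 0], [9, 0, 0], -1],
  [[0, 0, 0], [9, 1, 0], -1],
  [[0, 0, 0], [7.5, 2.5, 0], -1],
  [[0, 0, 0], [8, 3, 0], -1],
  [[0, 0, 0], [14, 8, 0], -1],
])

```text
time: 4.08
eef_pos: [0.4412, -0.2058, 0.0593]
tcp_rot: [0.002, 0.133, 0.991, -0.001]
contact_force: [5.0, 1.2, 0.5]
opening: -0.002
gripper_force: 2.8
```

```bash
python3 -c "
from h import *;st()
from workcell import arm;print(arm.read_state()['joint_pos'].round(2))"
```

```text
t 4.08 fix [-107.4  -70.9   59.3] tooly yaw-fixt -0.43 tilt [ 0.004 -0.002 -1.   ] F fix [4.5 2.4 0.5] open -0.0
[-0.11  0.41  0.65  1.93 -0.31  0.9   2.  ]
```

>>> step_arm([
  [[0, 0, 0], [14, 6, 0], -1],
  [[0, 0, 0], [11, 12, 0], -1],
  [[0, 0, 0], [9, 14, 0], -1],
  [[0, 0, 0], [6, 15, 0], -1],
  [[0, 0, 0], [3, 15, 0], -1],
  [[0, 0, 0], [0, 12, 0], -1],
  [[0, 0, 0], [0, 0, 0], -1],
])

```text
time: 4.95
eef_pos: [0.4174, -0.1211, 0.058]
tcp_rot: [-0.001, 0.132, 0.991, 0.0]
contact_force: [-1.0, -0.5, -0.6]
opening: -0.001
gripper_force: 0.0
```

Run:
```python
from h import *
from workcell import snapshot
import cv2
st()
a=snapshot("scene")[130:250,130:290,::-1];b=snapshot("side")[150:300,180:380,::-1]
cv2.imwrite("pics/v2.png",np.hstack([cv2.resize(a,(400,300)),cv2.resize(b,(400,300))]))
```

```text
t 4.95 fix [-152.1    4.9   58. ] tooly yaw-fixt -0.27 tilt [-0.002  0.001 -1.   ] F fix [-0.8 -0.8 -0.6] open -0.0
```

View pics/v2.png

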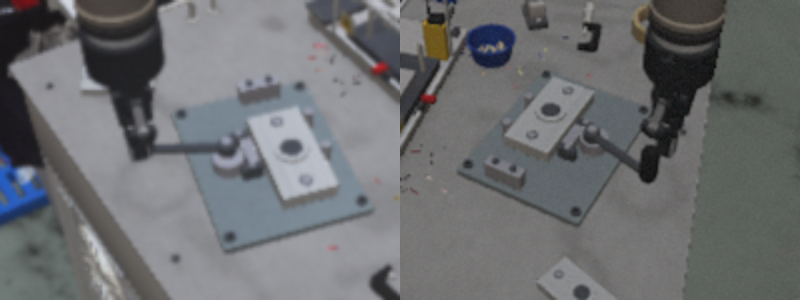

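The lever is swung out: the knob is at scene crop (143,150), almost straight toward the robot. Next I move behind the plate's rear end.

>>> step_arm([
  [[0, 0, 0], [0, -30, 0], -1],
  [[0, 0, 0], [0, -20, -40], -1],
  [[0, 0, 0], [-41, -18, 0], -1],
  [[0, 0, 0], [-41, -18, 0], -1],
  [[0, 0, 0], [-41, -18, 0], -1],
  [[0, 0, 0], [-41, -18, 0], -1],
  [[0, 0, 0], [0, 0, 40], -1],
  [[0, 0, 0], [0, 0, 36], -1],
  [[0, 0, 0], [0, 0, 0], -1],
])

```text
time: 6.18
eef_pos: [0.5407, -0.2816, 0.0186]
tcp_rot: [-0.004, 0.133, 0.991, 0.002]
contact_force: [-0.0, -0.5, -0.8]
opening: -0.001
gripper_force: 0.0
```

```bash
python3 -c "
from h import *;st()"
```

```text
t 6.17 fix [   8.3 -118.7   18.6] tooly yaw-fixt -0.45 tilt [-0.008  0.004 -1.   ] F fix [ 0.1 -0.5 -0.8] open -0.0
```

>>> step_arm([
  [[0, 0, 0], [-3, 8, -2], -1],
  [[0, 0, 0], [0, 6, 0], -1],
  [[0, 0, 0], [0, 5, 0], -1],
  [[0, 0, 0], [0, 5, 0], -1],
  [[0, 0, 0], [0, 5, 0], -1],
  [[0, 0, 0], [0, 5, 0], -1],
  [[0, 0, 0], [0, 5, 0], -1],
  [[0, 0, 0], [0, 5, 0], -1],
])

```text
time: 7.18
eef_pos: [0.5584, -0.2428, 0.0245]
tcp_rot: [0.0, 0.133, 0.991, -0.001]
contact_force: [-1.3, -3.9, 1.6]
opening: 0.001
gripper_force: 2.1
```

```bash
python3 -c "
from h import *;st()"
```

```text
t 7.17 fix [ 15.4 -76.7  24.5] tooly yaw-fixt -0.46 tilt [ 0.    -0.002 -1.   ] F fix [-0.3 -4.1  1.6] open 0.0
```

>>> step_arm([
  [[0, 0, 0], [3, 4, 3], -1],
  [[0, 0, 0], [0, 4, 0], -1],
  [[0, 0, 0], [0, 4, 0], -1],
  [[0, 0, 0], [0, 3, 0], -1],
  [[0, 0, 0], [0, 0, 0], -1],
])

```text
time: 7.8
eef_pos: [0.5608, -0.2319, 0.0243]
tcp_rot: [0.003, 0.134, 0.991, -0.004]
contact_force: [-1.6, -9.0, 8.5]
opening: 0.001
gripper_force: 5.5
```

>>> step_arm([
  [[0, 0, 0], [0, 2, 0], -1],
  [[0, 0, 0], [0, 2, 0], -1],
  [[0, 0, 0], [0, 0, 0], -1],
])

```text
time: 8.18
eef_pos: [0.5616, -0.2284, 0.0243]
tcp_rot: [0.003, 0.134, 0.991, -0.004]
contact_force: [-2.6, -8.8, 7.9]
opening: -0.002
gripper_force: 5.7
```

>>> step_arm([
  [[0, 0, 0], [0, 2, 0], -1],
  [[0, 0, 0], [0, 0, 0], -1],
])

```text
time: 8.43
eef_pos: [0.5622, -0.2266, 0.0243]
tcp_rot: [0.003, 0.134, 0.991, -0.004]
contact_force: [-1.8, -8.9, 8.0]
opening: 0.002
gripper_force: 5.8
```

```bash
python3 -c "
from h import *;st()"
```

```text
t 8.43 fix [ 14.9 -60.   24.3] tooly yaw-fixt -0.56 tilt [ 0.005 -0.009 -1.   ] F fix [ 0.5 -9.1  8. ] open 0.0
```

>>> step_arm([
  [[0, 0, 0], [0, 2, -2], -1],
  [[0, 0, 0], [0, 0, 0], -1],
])

```text
time: 8.68
eef_pos: [0.5623, -0.2199, 0.0243]
tcp_rot: [0.001, 0.133, 0.991, -0.001]
contact_force: [-1.7, -4.2, 4.9]
opening: 0.003
gripper_force: 3.3
```

>>> step_arm([
  [[0, 0, 0], [0, 2, 0], -1],
  [[0, 0, 0], [0, 0, 0], -1],
])

```text
time: 8.93
eef_pos: [0.5625, -0.219, 0.0243]
tcp_rot: [0.001, 0.133, 0.991, -0.002]
contact_force: [-1.3, -5.5, 4.9]
opening: 0.002
gripper_force: 3.8
```

Run:
```python
from h import *
from workcell import snapshot
import cv2
st()
a=snapshot("scene")[140:230,170:290,::-1];b=snapshot("side")[160:280,190:350,::-1]
cv2.imwrite("pics/v3.png",np.hstack([cv2.resize(a,(400,300)),cv2.resize(b,(400,300))]))
```

```text
t 8.93 fix [ 13.3 -52.6  24.3] tooly yaw-fixt -0.44 tilt [ 0.001 -0.003 -1.   ] F fix [ 0.1 -5.6  4.9] open 0.0
```

View pics/v3.png

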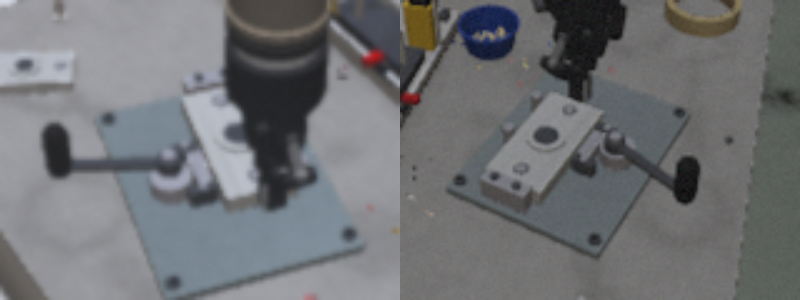

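The plate's nose is at or nearly at the stop (side crop about (515,180)). I press a bit more until the force rises.

>>> step_arm([
  [[0, 0, 0], [0, 2, 0], -1],
  [[0, 0, 0], [0, 0, 0], -1],
])

```text
time: 9.28
eef_pos: [0.563, -0.2174, 0.0244]
tcp_rot: [0.001, 0.133, 0.991, -0.002]
contact_force: [-2.0, -6.1, 4.6]
opening: 0.001
gripper_force: 4.0
```

>>> step_arm([
  [[0, 0, 0], [0, 2, 0], -1],
  [[0, 0, 0], [0, 0, 0], -1],
])

```text
time: 9.52
eef_pos: [0.563, -0.2173, 0.0244]
tcp_rot: [0.001, 0.134, 0.991, -0.003]
contact_force: [-2.4, -9.0, 4.0]
opening: -0.003
gripper_force: 4.8
```

>>> step_arm([
  [[0, 0, 0], [0, 2, 0], -1],
  [[0, 0, 0], [0, 0, 0], -1],
])

```text
time: 9.78
eef_pos: [0.563, -0.2173, 0.0245]
tcp_rot: [0.001, 0.134, 0.991, -0.004]
contact_force: [-2.6, -11.1, 2.7]
opening: -0.0
gripper_force: 5.7
```

The plate no longer moves while the force climbs, so it is hard on the stop. I press a little more, back off, and go round to the +y side of the knob.

>>> step_arm([
  [[0, 0, 0], [0, 3, 0], -1],
  [[0, 0, 0], [0, 0, 0], -1],
  [[0, 0, 0], [0, -12, 0], -1],
  [[0, 0, 0], [0, -20, 0], -1],
  [[0, 0, 0], [0, 0, -45], -1],
  [[0, 0, 0], [0, 0, -45], -1],
  [[0, 0, 0], [28, 31, 0], -1],
  [[0, 0, 0], [28, 31, 0], -1],
  [[0, 0, 0], [28, 31, 0], -1],
  [[0, 0, 0], [28, 31, 0], -1],
  [[0, 0, 0], [28, 31, 0], -1],
  [[0, 0, 0], [0, 0, 0], -1],
])

```text
time: 11.28
eef_pos: [0.4599, -0.0473, 0.1124]
tcp_rot: [-0.002, 0.129, 0.992, 0.002]
contact_force: [0.7, 0.3, 0.0]
opening: -0.0
gripper_force: 0.0
```

Run:
```python
from h import *
from workcell import snapshot
import cv2
st()
a=snapshot("scene")[140:230,170:290,::-1];b=snapshot("side")[160:280,190:350,::-1]
cv2.imwrite("pics/v4.png",np.hstack([cv2.resize(a,(400,300)),cv2.resize(b,(400,300))]))
```

```text
t 11.28 fix [-129.9   87.1  112.4] tooly yaw-fixt 0.06 tilt [-0.003  0.005 -1.   ] F fix [0.6 0.5 0. ] open -0.0
```

View pics/v4.png

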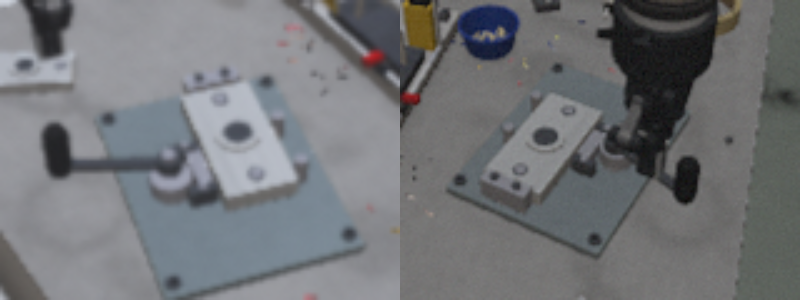

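The plate's end sits flush against the stop block and it still lies along both dowels. Next I descend and swing the lever back.

>>> step_arm([
  [[0, 0, 0], [4, 0, 27], -1],
  [[0, 0, 0], [0, 0, 27], -1],
  [[0, 0, 0], [0, -15, 0], -1],
  [[0, 0, 0], [0, -15, 0], -1],
  [[0, 0, 0], [7, -16, 0], -1],
  [[0, 0, 0], [5, -15, 0], -1],
  [[0, 0, 0], [2.5, -16, 0], -1],
  [[0, 0, 0], [0, -16, 0], -1],
  [[0, 0, 0], [-3, -16, 0], -1],
  [[0, 0, 0], [-6, -15, 0], -1],
  [[0, 0, 0], [0, 0, 0], -1],
])

```text
time: 12.75
eef_pos: [0.4184, -0.1713, 0.0591]
tcp_rot: [-0.001, 0.134, 0.991, -0.0]
contact_force: [0.2, 0.5, -0.5]
opening: 0.0
gripper_force: 0.0
```

```bash
python3 -c "
from h import *;st()"
```

```text
t 12.75 fix [-138.2  -43.4   59.1] tooly yaw-fixt -0.56 tilt [-0.002 -0.    -1.   ] F fix [ 0.1  0.5 -0.5] open 0.0
```

>>> step_arm([
  [[0, 0, 0], [-6, -9, 0], -1],
  [[0, 0, 0], [-6, -6, 0], -1],
  [[0, 0, 0], [-5, -5, 0], -1],
  [[0, 0, 0], [0, 0, 0], -1],
])

```text
time: 13.25
eef_pos: [0.4318, -0.1941, 0.0593]
tcp_rot: [0.0, 0.133, 0.991, -0.0]
contact_force: [0.3, 1.8, -0.6]
opening: 0.003
gripper_force: 0.5
```

>>> step_arm([
  [[0, 0, 0], [-5, -4, 0], -1],
  [[0, 0, 0], [0, 0, 0], -1],
])

```text
time: 13.5
eef_pos: [0.4356, -0.1989, 0.0594]
tcp_rot: [0.0, 0.133, 0.991, -0.0]
contact_force: [0.3, 2.1, -0.1]
opening: -0.002
gripper_force: 0.7
```

```bash
python3 -c "
from h import *;st()"
```

```text
t 13.5 fix [-114.6  -65.8   59.4] tooly yaw-fixt -0.39 tilt [ 0.001 -0.    -1.   ] F fix [-0.3  2.1 -0.1] open -0.0
```

>>> step_arm([
  [[0, 0, 0], [-4, -2.5, 0], -1],
  [[0, 0, 0], [0, 0, 0], -1],
])

```text
time: 13.75
eef_pos: [0.4358, -0.1993, 0.059]
tcp_rot: [-0.003, 0.132, 0.991, 0.003]
contact_force: [-5.8, 7.0, 7.4]
opening: 0.003
gripper_force: 4.7
```

>>> step_arm([
  [[0, 0, 0], [-4, -2, 0], -1],
  [[0, 0, 0], [0, 0, 0], -1],
])

```text
time: 14.0
eef_pos: [0.4358, -0.1996, 0.0584]
tcp_rot: [-0.007, 0.132, 0.991, 0.005]
contact_force: [-12.1, 12.2, 12.9]
opening: -0.001
gripper_force: 8.3
```

Run:
```python
from h import *
from workcell import snapshot
import cv2
st()
a=snapshot("scene")[140:230,170:290,::-1];b=snapshot("side")[160:280,190:350,::-1]
cv2.imwrite("pics/v5.png",np.hstack([cv2.resize(a,(400,300)),cv2.resize(b,(400,300))]))
```

```text
t 14.0 fix [-114.2  -66.3   58.4] tooly yaw-fixt -0.33 tilt [-0.013  0.012 -1.   ] F fix [-14.9   8.7  12.9] open -0.0
```

View pics/v5.png

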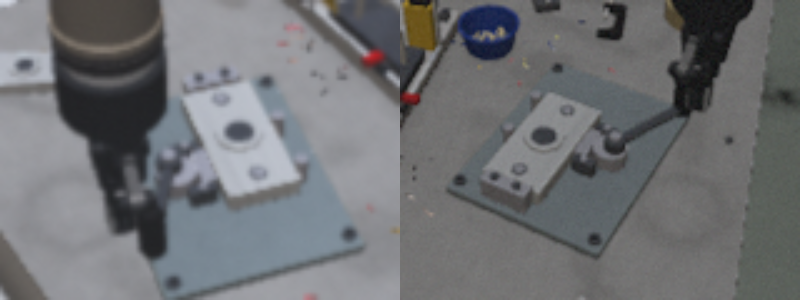

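The lever is back in its locked direction, pressed by the fingers at scene crop (150,235). The lateral force is about 17 N with no motion. One firmer press, then I back off and compare with the starting image.

>>> step_arm([
  [[0, 0, 0], [-5, -2.5, 0], -1],
  [[0, 0, 0], [0, 0, 0], -1],
])

```text
time: 14.35
eef_pos: [0.4357, -0.1999, 0.0578]
tcp_rot: [-0.012, 0.132, 0.991, 0.008]
contact_force: [-18.9, 16.6, 23.5]
opening: -0.001
gripper_force: 13.2
```

>>> step_arm([
  [[0, 0, 0], [-4, -2, 0], -1],
  [[0, 0, 0], [0, 0, 0], -1],
])

```text
time: 14.6
eef_pos: [0.4355, -0.2001, 0.0571]
tcp_rot: [-0.016, 0.132, 0.991, 0.011]
contact_force: [-24.4, 21.3, 28.5]
opening: 0.001
gripper_force: 16.7
```

>>> step_arm([
  [[0, 0, 0], [10, 5, 0], -1],
  [[0, 0, 0], [15, 8, 0], -1],
  [[0, 0, 0], [20, 15, 0], -1],
  [[0, 0, 0], [20, 15, -40], -1],
  [[0, 0, 0], [0, 45, -40], -1],
  [[0, 0, 0], [0, 55, -40], -1],
  [[0, 0, 0], [0, 55, 0], -1],
  [[0, 0, 0], [0, 55, 0], -1],
  [[0, 0, 0], [0, 0, 0], -1],
])

```text
time: 15.72
eef_pos: [0.4537, 0.0498, 0.1765]
tcp_rot: [0.002, 0.128, 0.992, 0.001]
contact_force: [-1.1, -1.1, -0.0]
opening: 0.004
gripper_force: 0.0
```

Run:
```python
from h import *
from workcell import snapshot
import cv2
st()
f=lambda i:cv2.resize(i,(800,600),interpolation=cv2.INTER_CUBIC)
a=f(snapshot("scene")[:,:,::-1])[230:370,230:450];b=f(snapshot("side")[:,:,::-1])[280:420,310:530]
o=cv2.imread("pics/side0.png")[280:420,310:530]; o1=cv2.imread("pics/scene0.png")[230:370,230:450]
g=lambda i:cv2.resize(i,(400,255),interpolation=cv2.INTER_CUBIC)
cv2.imwrite("pics/v6.png",np.vstack([np.hstack([g(a),g(b)]),np.hstack([g(o1),g(o)])]))
```

```text
t 15.72 fix [-160.8  179.4  176.5] tooly yaw-fixt 0.13 tilt [ 0.003  0.001 -1.   ] F fix [-0.8 -1.3 -0. ] open 0.0
```

View pics/v6.png

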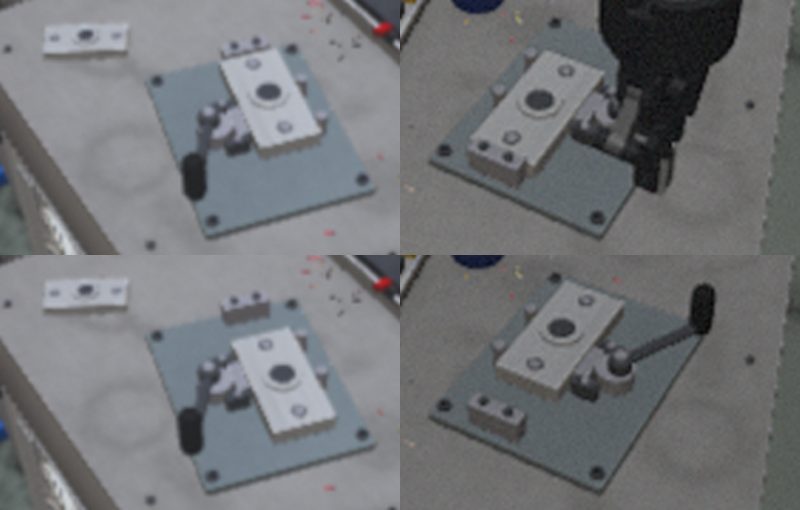

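In the top row (now), the plate sits against the stop block. The knob is at (194,176), against (190,176) at the start, so slightly further onto its lock stop. One numeric check that clamping did not pull the plate off the stop.

Run:
```python
from h import *
from workcell import snapshot,camera_info
import cv2
st();c=camera_info("scene")
b=snapshot("scene")[140:230,170:290,::-1]
old=cv2.imread("pics/v4.png")[:,:400];new=cv2.resize(np.ascontiguousarray(b),(400,300))
g=lambda i:cv2.cvtColor(i,cv2.COLOR_BGR2GRAY).astype(np.float32)
w=np.s_[90:190,195:295]
M=np.eye(2,3,dtype=np.float32)
cc,M=cv2.findTransformECC(g(old)[w],g(new)[w],M,cv2.MOTION_TRANSLATION)
d=M[:,2]*.3
P=lambda x,y:proj(c,W(F,x,y,.036))
J=np.c_[P(.013,.023)-P(.012,.023),P(.012,.024)-P(.012,.023)]
print("shift px",d,"fixture mm",np.linalg.solve(J,d),cc)
```

```text
t 15.82 fix [-160.5  173.8  176.4] tooly yaw-fixt -0.36 tilt [ 0.002 -0.002 -1.   ] F fix [ 0.6 -1.4 -0. ] open -0.0
shift px [ 0.4108984  -0.11988781] fixture mm [1.26915072 0.0848867 ] 0.9507383950502346
```

The plate moved 1.3 mm onto the dowels and 0.1 mm along y, so it is still on the stop.

```bash
python3 -c "
from workcell import finish_job;print(finish_job())"
```

```text
the job is handed in; nothing more can be done
None
```

The plate is hard against its end stop and square on both dowels, the cam lever is pressed firmly back onto its lock stop, and the job is handed in at about 16 s with the arm clear and the loose items untouched.

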